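Set the length stop and run the blank up to it

TASK

On the stop fixture, push the sliding stop along its rail towards the blank until its spring pin drops into the notch, without forcing it on past the notch. Then push the blank from its far end along the channel until it rests against the stop, leaving the stop latched in its notch. Only push: lift or carry nothing, and leave the loose parts round the fixture alone.

Things in the scene. Friction and masses are not known exactly. Their poses are not given: they have to be found in the camera images.
- stop_bed: Fixed light grey metal bed plate of the stop fixture, 112 x 310 mm, 10 mm thick, lying on the bench; pose varies. Origin on the bench; z up, the length runs along y from -155 to +155 mm. The flat channel for the blank runs along y, from x = -32 to +34 mm, floor at z = 10 mm; a lip stands 6.5 mm above that floor at x = -32 to -40 mm, the index bar at x = +34 to +58 mm (top at z = 40 mm). The sliding stop begins at the +y end, the blank at the -y end.
- stop (a joint): Travel of the sliding stop along the bed towards -y, m: 0 with the stop's centre at y = +105 mm of the bed, y = 0.105 - value. Free to slide from 0 to 0.110; starts between 0 and 0.02. Takes about 2 to 4 N to slide; as the pin reaches the notch the stop jumps ahead up to 6 mm by itself (the push falls to nothing), then it is held: about 20 N in either direction would force it out again.
- stop_arm (a point): Centre of the stop's arm, the part to push and the part that stops the blank: an upright dark steel plate across the channel, 60 mm wide (along the bed's x, -30 to +30 mm), 20 mm thick (along y), from 14 to 60 mm above the bench, the point half-way up at 37 mm. The saddle beside it, over the index bar, is 40 mm long in y, its top 62 mm above the bench; the pin's knob stands on it up to 85 mm. Axes as the bed's.
- stop_pin_axis (a point): Point of the stop on the axis of its spring pin, at the height of the index bar's top (40 mm), 46 mm towards the bed's +x from the arm's centre and level with it along y. Latched when it is above the notch.
- notch (a point): Middle of the notch, a 13 mm long gap across the top of the steel index bar, at the bar's top (40 mm above the bench). Its place along the bed's y differs from start to start, +15 to +45 mm. Axes as the bed's.
- pin (a joint): Spring pin in the stop's saddle with a round black knob on top, m: 0 while its ball nose rides on the index bar, about 0.004 when it has dropped into the notch (the knob sinks by as much).
- blank_centre (a point): Centre (half-way up) of the blank, a loose plain dark metal block, about 0.3 kg, 75 mm long (along the bed's y), 60 mm wide, 24 mm high, lying in the channel on the bed plate, so from 10 to 34 mm above the bench. Its own x axis is its length. Takes about 1 to 4 N to push. Against the stop when its centre is 47.5 mm on the -y side of the stop arm's centre.
- bush: Bystander: loose bronze flanged bush, 45 mm across, 30 mm high, standing on the bench beside the bed's -x edge. Origin at the centre of its underside.
- gear: Bystander: loose small gear wheel, 55 mm across, 19 mm high, lying beside the bed's -x edge. Origin at the centre of its underside.
- vblock: Bystander: loose small V-block, 42 x 51 x 34 mm, standing behind the bed's +x edge. Origin at the centre of its underside.
Things that resemble listed ones, but are neither listed nor needed, are in the scene too. Leave any orange look-alike of the part that bears blank_centre alone.

How it is judged:
On the way:
1. the stop is latched in the notch while the blank has not yet been pushed (y of stop_pin_axis in the frame of notch between -0.0025 and 0.0025 m and value of joint pin above 0.003 m and distance of blank_centre from where it was at the start of the episode below 0.006 m), for 0.2 s.
At the end, for the whole second after the job is handed in: The stop stands within 2.5 mm of the notch with its pin dropped in by over 3 mm, and the blank lies flat in the channel, at rest, its end within 3 mm of the stop's arm (y of stop_pin_axis in the frame of notch between -0.0025 and 0.0025 m and value of joint pin above 0.003 m and y of blank_centre in the frame of stop_arm between -0.0505 and -0.0445 m and x of blank_centre in the frame of stop_bed between -0.005 and 0.007 m and z of blank_centre in the frame of stop_bed between 0.019 and 0.025 m and linear speed of blank below 0.01 m/s and angle between blank_centre's own z axis and vertical below 0.06 rad); the robot touches nothing.
It fails at once if the stop is forced more than 10 mm past the notch (y of stop_pin_axis in the frame of notch below -0.01 m).
It fails at once if the blank is lifted or tipped (z of blank_centre in the frame of stop_bed above 0.03 m or angle between blank_centre's own z axis and vertical above 0.2 rad).
It fails at once if the bush beside the fixture is disturbed (over 15 mm) (distance of bush from where it was at the start of the episode above 0.015 m).
It fails at once if the gear beside the fixture is disturbed (over 15 mm) (distance of gear from where it was at the start of the episode above 0.015 m).
It fails at once if the vblock beside the fixture is disturbed (over 15 mm) (distance of vblock from where it was at the start of the episode above 0.015 m).
It also fails if it takes over 48 s, if anything falls off the work surface, if the arm or the gripper's body presses on something with over 40 N, if the wrist force passes 120 N, or if a joint passes its speed limit or range.

ROBOT

A 6-joint arm with a two-finger parallel gripper is mounted at the origin on a cart in front of the work surface, level with it; the furniture and walls round the work are solid. World frame = base frame: x ahead of the robot, y to its left, z up, the work surface at z = 0. Lengths are in m, angles in rad, forces in N, time in s.
With the tool pointing down it reaches from about 0.275 to 1 m from the base axis. Payload 8.4 kg.
Tool frame: the origin (TCP) lies on the centre line of the jaws, within the pads' length; the fingertips stand 17 mm ahead of it and the grasp point (between the pads) lies 2 mm behind it (bot.tcp_to_tips is the y of the fingertips in the tool frame, in m); y points along the fingers, z is the direction in which the jaws open and shut, and the axes are right-handed (so a half turn about y gives the same grasp; the last joint's range is limited). The gripper opens to 85 mm and grips with 20 to 120 N. Pads are 22 mm wide; open, the fingers measure 114 mm over their backs; the gripper's body (76 mm by 85 mm) begins 54 mm behind the grasp point. The pads swing forward as they close: fully open they stand 13 mm farther back than shut.
Start: joints at [1.266, 0.353, 1.633, -0, 1.155, -0.002], TCP at [0.186, 0.597, 0.248] pointing down, gripper open.
Joint ranges: [-2.63, 2.63], [-0.92, 2.1], [0.06, 2.66], [-1.3, 4.44], [0, 2.69], [-3.02, 3.02]. Speed limits (rad/s): [2.22, 2.22, 2.79, 3.14, 3.14, 3.14].

INTERFACE

Orientations are given as a unit quaternion [x, y, z, w].
In Python, from workcell import bot, hand, kinematics, get_obs, vision, hand_in gives the robot as it stands. The module is installed in compiled form; this text tells all that it offers. Calls block until the motion is done:
- bot.reach(position, orientation): joint-space move of the TCP to a pose.
- bot.servo_line(position, ori=None, velocity=0.15): straight line of the TCP; ori=None keeps the orientation; velocity is the mean speed in m/s.
- bot.goto_joints(angles): joint-space move.
- hand.move_gripper(opening, strength=None): finger opening in m; strength is the grip in N (None keeps the last); returns when the fingers have stopped.
- bot.dwell(seconds).
- kinematics.solve_ik(position, orientation): joint angles nearest the present ones, or None.
- get_obs(): the state.
- vision.read_camera(name): name is "scene" or "top" or "wrist"; returns a dict with "frame" (400x640x3 uint8, red, green, blue), "intrinsics" (3x3 intrinsics, pixels), "view" (4x4, takes a point from world to camera coordinates). Camera axes: x right, y down, z forward; pixel columns grow to the right and rows downward; lengths in m; the calibration is good to about 2 mm. The wrist camera is an equidistant fisheye: a pixel r from the principal point sees the ray r / f radians off the axis. A picture is of the moment at which its call begins. There is no depth.
A pose or a line that the arm cannot do raises bot.IKError and nothing moves.
- hand_in(): hands the job in, once; it reports no verdict.
The state is a dict: "time_s": time; "joint_pos": joint angles; "joint_vel": joint speeds; "joint_efforts": joint torques, N m; "position": TCP position; "orientation": TCP orientation; "wrist_force": force on the tool from outside, world axes, zero at the start; "ft_torque": the same for the moment, N m; "gripper_width": finger opening in m.
Only numpy, scipy, OpenCV 4.12 (cv2) and the standard library are available. Lean on these libraries where they do the work, as an engineer would, in place of code of your own. Each camera call takes 0.05 s, during which the arm holds its last target. There are 200 camera calls.

## Working session

There is one attempt and no reset: what is moved stays moved. The work goes in short steps, each a Python script; the robot and the scene stay as the last script left them, time stands still between calls to the robot, and variables do not carry over. Pictures are saved under pics/ and viewed, about 8 in all and at most 12, crops included, and the job is handed in when it is done.

```bash
mkdir -p pics
python3 - <<'E'
from workcell import *
import cv2,numpy as np
for n in("scene","top"):
    d=vision.read_camera(n); cv2.imwrite(f"pics/{n}0.png",cv2.resize(d["frame"][:,:,::-1],(800,500)))
    np.savez(f"{n}0.npz",**d); print(n,d["intrinsics"].tolist(),d["view"].round(4).tolist())
o=get_obs();print(o)
E
```

```text
scene [[507.72083266925347, 0.0, 329.25313510728466], [0.0, 507.72083266925347, 197.78595875244648], [0.0, 0.0, 1.0]] [[0.4793, -0.8776, 0.0063, -0.4656], [-0.4015, -0.2256, -0.8877, 0.1978], [0.7804, 0.423, -0.4605, 0.6122], [0.0, 0.0, 0.0, 1.0]]
top [[449.5400166364216, 0.0, 316.0295201565111], [0.0, 449.5400166364216, 204.67376683212373], [0.0, 0.0, 1.0]] [[-0.0036, -0.9993, 0.0385, -0.2749], [-0.9961, 0.0002, -0.088, 0.4879], [0.0879, -0.0387, -0.9954, 0.8607], [0.0, 0.0, 0.0, 1.0]]
{'time_s': 0.1, 'joint_pos': array([ 1.26561611e+00,  3.53571656e-01,  1.63405090e+00,  3.16869278e-05,
        1.15521856e+00, -2.38771789e-03]), 'joint_vel': array([ 0.00118484, -0.0037231 , -0.00086614, -0.00089144,  0.001251  ,
        0.00064353]), 'joint_efforts': array([-9.99111808e-05, -6.06359553e+01, -3.42819285e+01, -7.85175189e-05,
        3.84405997e-03, -6.92436146e-06]), 'position': array([0.18622819, 0.59618428, 0.24764506]), 'orientation': array([ 0.69945232, -0.10672702,  0.10657154, -0.69858307]), 'wrist_force': array([-1.30791541,  0.37483497,  0.27248847]), 'ft_torque': array([ 0.04584302,  0.05795195, -0.0038242 ]), 'gripper_width': 0.08573952175374636}
```

View pics/top0.png

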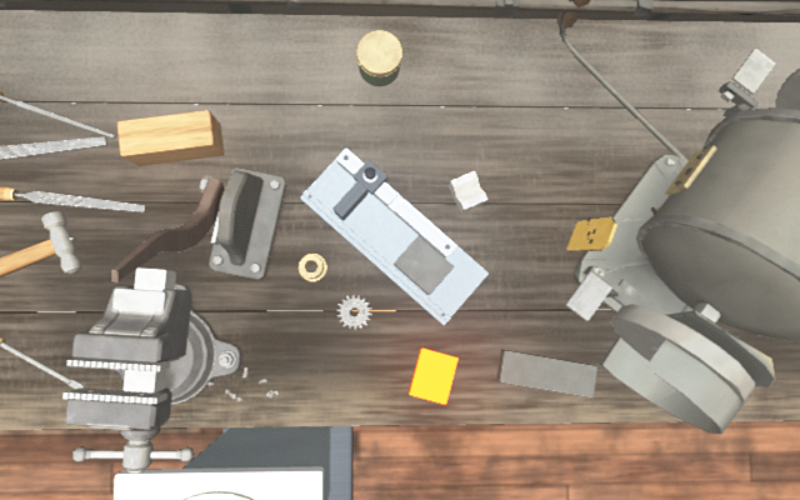

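View pics/scene0.png

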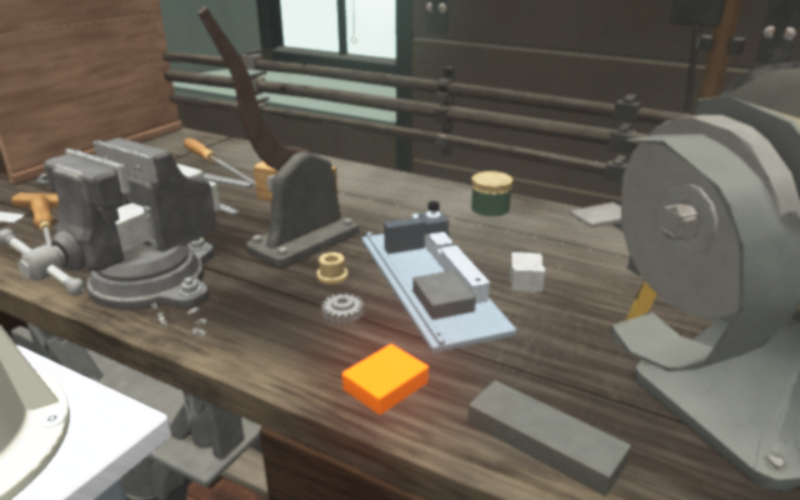

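The top view (800 px wide) shows the bed with corners at (345,149), (303,198), (445,324) and (488,273). The stop is at the upper left, knob (370,173). There are two block candidates besides the grey one in the channel: a yellow/orange block at (434,376) and a loose grey bar at (548,373). The dark grey block at (425,262) fits because it lies in the channel on the bed. I'll confirm it in an enlarged crop and look for the notch there.

Run:
```python
import cv2,numpy as np
f=np.load("top0.npz")["frame"][:,:,::-1]
cv2.imwrite("pics/crop1.png",cv2.resize(f[112:266,235:400],None,fx=3.9,fy=3.9,interpolation=cv2.INTER_CUBIC))
f=np.load("scene0.npz")["frame"][:,:,::-1]
cv2.imwrite("pics/crop2.png",cv2.resize(f[155:285,280:420],None,fx=4.5,fy=4.5,interpolation=cv2.INTER_CUBIC))
```

```text
(no output)
```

View pics/crop1.png

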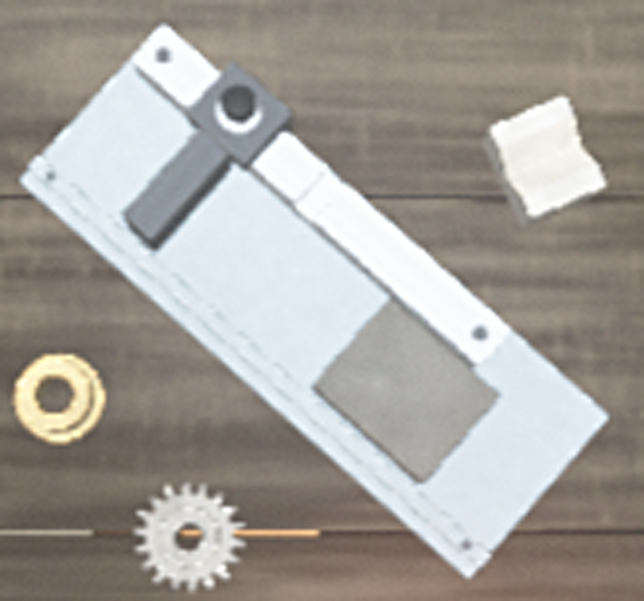

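View pics/crop2.png

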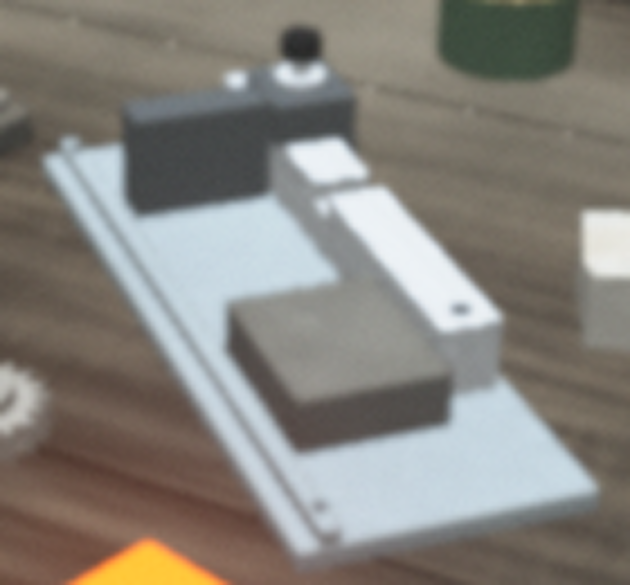

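Crop 1 shows the dark grey block in the channel, corners (390,298), (498,395), (420,480), (315,387), which is the blank. The arm runs from (195,128) to (155,247), and a faint notch shows at about (310,190). Crop 2 (scene) confirms the notch at about (345,183) and the plain, non-orange blank lying on the bed. Next I compute poses.

```bash
cat > h.py <<'E'
import cv2,numpy as np
from scipy.optimize import least_squares
def ray(K,V,p,z):
    d=np.linalg.inv(V[:3,:3])@np.linalg.inv(K)@np.array([p[0],p[1],1.]); c=-V[:3,:3].T@V[:3,3]
    return c+d*(z-c[2])/d[2]
def loadcam(n):
    d=np.load(n+"0.npz"); return d["intrinsics"],d["view"]
E
python3 - <<'E'
from h import *
T=loadcam("top");S=loadcam("scene")
t=lambda p,z:ray(*T,(p[0]/3.9+235-.4,p[1]/3.9+112-.4),z)
s=lambda p,z:ray(*S,(p[0]/4.5+280-.4,p[1]/4.5+155-.4),z)
def fit(W,B):
    B=np.array(B);W=np.array(W)[:,:2]
    f=lambda q:(np.c_[np.cos(q[2])*B[:,0]-np.sin(q[2])*B[:,1],np.sin(q[2])*B[:,0]+np.cos(q[2])*B[:,1]]+q[:2]-W).ravel()
    r=least_squares(f,[*W.mean(0),-.7]);print(r.x.round(4),(f(r.x)*1000).round(1));return r.x
q1=fit([t(p,.01) for p in[(608,415),(470,577),(22,180)]],[(.056,-.155),(-.056,-.155),(-.056,.155)])
q2=fit([s(p,.01) for p in[(598,490),(303,553),(45,158)]],[(.056,-.155),(-.056,-.155),(-.056,.155)])
def bed(w,q):
    c,s_=np.cos(q[2]),np.sin(q[2]);d=w[:2]-q[:2];return (np.array([c*d[0]+s_*d[1],-s_*d[0]+c*d[1]])*1000).round(1)
for n,p,z in[("armc",(195,128),.06),("arm",(125,215),.06),("arm",(155,247),.06),("knob",(238,100),.083),("notchR",(318,210),.04),("notchL",(300,203),.04),("notchUp",(325,172),.04),("bl",(390,298),.034),("bl",(498,395),.034),("bl",(420,480),.034),("bl",(315,387),.034)]:
    print(n,bed(t(p,z),q1),t(p,z).round(3))
for n,p,z in[("notch edge1",(330,190),.04),("notch edge1",(385,186),.04),("notch far",(367,177),.04),("bl",(228,300),.034),("bl",(300,403),.034),("bl",(452,375),.034),("arm",(125,108),.06)]:
    print("S",n,bed(s(p,z),q2),bed(s(p,z),q1))
for n,p in [("bush",(60,398)),("gear",(188,537)),("vb",(550,160))]: print(n,t(p,.02).round(3))
E
```

```text
[ 0.5232 -0.2755 -0.7281] [ 0.  -1.6 -0.6  0.3  0.6  1.3]
[ 0.5196 -0.2757 -0.7271] [ 0.7 -1.8 -1.4  0.5  0.7  1.2]
armc [17.2 96.9] [ 0.6   -0.215  0.06 ]
arm [-37.8  93.4] [ 0.557 -0.181  0.06 ]
arm [-39.8  71.9] [ 0.541 -0.195  0.06 ]
knob [37.8 86.7] [ 0.609 -0.236  0.083]
notchR [30.2 26.5] [ 0.563 -0.276  0.04 ]
notchL [26.9 35.6] [ 0.567 -0.267  0.04 ]
notchUp [47.1 36.7] [ 0.583 -0.279  0.04 ]
bl [ 21.8 -29.8] [ 0.52  -0.312  0.034]
bl [  21.2 -102.8] [ 0.471 -0.366  0.034]
bl [ -37.  -101.5] [ 0.428 -0.327  0.034]
bl [-37.1 -31.3] [ 0.475 -0.274  0.034]
S notch edge1 [29.  30.4] [26.5 27.9]
S notch edge1 [51.3 26.5] [48.7 24. ]
S notch far [47.6 36.2] [45.  33.7]
S bl [-35.9 -29.3] [-38.4 -31.8]
S bl [ -36.4 -104. ] [ -38.9 -106.6]
S bl [  20.8 -104.6] [  18.3 -107.1]
S arm [-38.   90.1] [-40.7  87.6]
bush [ 0.47  -0.145  0.02 ]
gear [ 0.4  -0.21  0.02]
vb [ 0.594 -0.397  0.02 ]
```

The y positions agree between the two views. All x values are offset by about -8 mm, so the plate isn't centred on x, and the arm, the blank and the knob (46 mm) all support shifting by 8. That gives a bed origin of about (0.5165,-0.270), yaw -0.728, stop y≈86, notch y≈31 and blank end y≈-103.5. I'll approach from high up to clear the clamp handle.

```bash
cat >> h.py <<'E'
from workcell import *
from scipy.spatial.transform import Rotation as R
Q=-0.728; O=np.array([.5165,-.2702]); X=np.array([np.cos(Q),np.sin(Q)]); Y=np.array([-np.sin(Q),np.cos(Q)])
def W(x,y,ztip): return [*(O+X*x+Y*y),ztip+bot.tcp_to_tips]
def B(p): d=np.array(p[:2])-O; return d@X,d@Y
def ori(s):
    y=np.array([0,0,-1.]);z=np.array([*X,0])*s;return R.from_matrix(np.c_[np.cross(y,z),y,z]).as_quat()
def pose(): 
    o=get_obs(); return o,o["wrist_force"][:2]@Y
def snap(n,k):
    d=vision.read_camera(n);np.savez(k+".npz",**d);return d["frame"][:,:,::-1]
E
python3 - <<'E'
from h import *
for s in(1,-1):
    j=kinematics.solve_ik(W(10,0,.2)if 0 else W(.010,.122,.2),ori(s));print(s,j)
js={s:kinematics.solve_ik(W(.01,.122,.2),ori(s)) for s in(1,-1)}
s=min((k for k in js if js[k] is not None),key=lambda k:abs(js[k][5]))
print("use",s)
p=get_obs()["position"]
bot.servo_line([p[0],p[1],.45],velocity=.3)
hand.move_gripper(0.0)
bot.reach(W(.01,.122,.42),ori(s))
bot.reach(W(.01,.122,.12),ori(s))
bot.servo_line(W(.01,.122,.035),velocity=.1)
o,f=pose();print(o["time_s"],o["position"],B(o["position"]),o["wrist_force"],o["gripper_width"],f)
open("s.txt","w").write(str(s))
cv2.imwrite("pics/top1.png",cv2.resize(snap("top","top1")[100:270,220:420],None,fx=3.5,fy=3.5))
E
```

```text
1 [-3.00238441e-01  3.94932161e-01  1.64502121e+00 -4.44089210e-16
  1.10163929e+00  4.27761559e-01]
-1 [-3.00238441e-01  3.94932161e-01  1.64502121e+00 -4.44089210e-16
  1.10163929e+00 -2.71383109e+00]
use 1
6.95 [ 0.60566311 -0.1859481   0.05258618] (np.float64(0.010501495476140826), np.float64(0.12222176826096583)) [ 0.8163749   0.76646479 -0.11922993] -0.00023074864979490521 1.1153689188994411
```

View pics/top1.png

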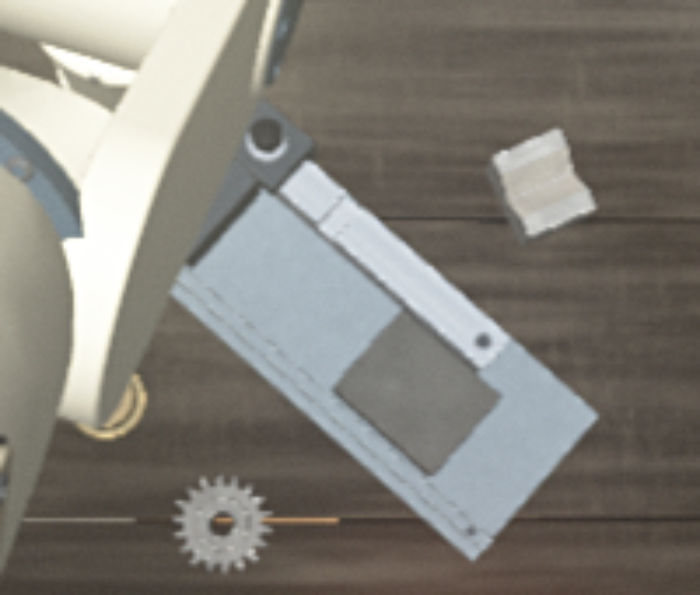

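The arm stands behind the stop, nothing has shifted, and the knob at (266,133) is visible. Now I push the stop with force monitoring.

Run:
```python
from h import *
f0=np.mean([pose()[1] for _ in range(3)])
y=.122; L=[]; contact=False; low=0
while y>.036:
    step=.006 if y>.069 else .001
    y-=step
    bot.servo_line(W(.01,y,.035),velocity=.04 if step>.002 else .015)
    o,f=pose(); f-=f0; L.append((round(y*1e3,1),round(f,1),round(o["time_s"],1)))
    if f>1.5: contact=True
    if f>9: print("high");break
    if contact and y<.066 and f<.8:
        low+=1
        if low>=2: print("dropped");break
    else: low=0
    if o["time_s"]>26: print("time");break
print(L); print(B(get_obs()["position"]))
cv2.imwrite("pics/top2.png",cv2.resize(snap("top","top2")[100:270,220:420],None,fx=3.5,fy=3.5))
```

```text
dropped
[(116.0, np.float64(-0.2), 7.3), (110.0, np.float64(0.9), 7.6), (104.0, np.float64(-0.1), 7.9), (98.0, np.float64(0.4), 8.2), (92.0, np.float64(-0.1), 8.5), (86.0, np.float64(0.1), 8.8), (80.0, np.float64(0.4), 9.1), (74.0, np.float64(-0.3), 9.4), (68.0, np.float64(0.1), 9.7), (67.0, np.float64(-0.3), 9.9), (66.0, np.float64(1.2), 10.2), (65.0, np.float64(1.0), 10.4), (64.0, np.float64(2.4), 10.7), (63.0, np.float64(2.9), 10.9), (62.0, np.float64(1.9), 11.2), (61.0, np.float64(3.0), 11.4), (60.0, np.float64(2.2), 11.7), (59.0, np.float64(2.0), 11.9), (58.0, np.float64(-0.6), 12.2), (57.0, np.float64(-0.1), 12.4)]
(np.float64(0.009931210464614055), np.float64(0.05677644510962223))
```

View pics/top2.png

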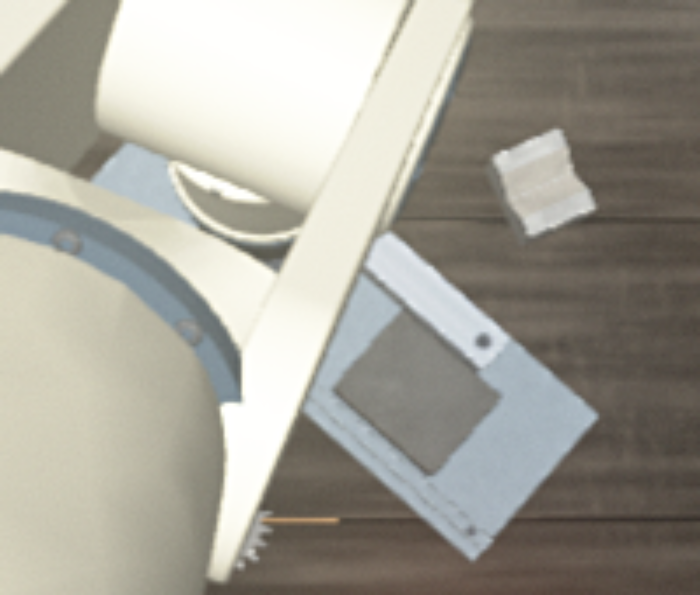

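Force rose to 2–3 N, then fell to zero at tool y=58 (stop ≈37→31), as a latch should. The arm hides the stop here, so I move over to the blank's end and check the stop from there.

Run:
```python
from h import *
bot.servo_line(W(.01,.070,.035),velocity=.1)
bot.servo_line(W(.01,.070,.15),velocity=.3)
bot.servo_line(W(.001,-.135,.15),velocity=.3)
o,f=pose();print(o["time_s"],B(o["position"]))
a=cv2.resize(snap("top","top3")[112:266,235:400],(640,597),interpolation=cv2.INTER_CUBIC)
b=cv2.resize(snap("scene","scene3")[155:285,280:420],(640,597),interpolation=cv2.INTER_CUBIC)
cv2.imwrite("pics/p3.png",cv2.resize(np.hstack([a,b]),(800,373)))
cv2.imwrite("pics/p3b.png",b)
```

```text
14.15 (np.float64(0.0006915498520674288), np.float64(-0.13436257571974594))
```

View pics/p3.png

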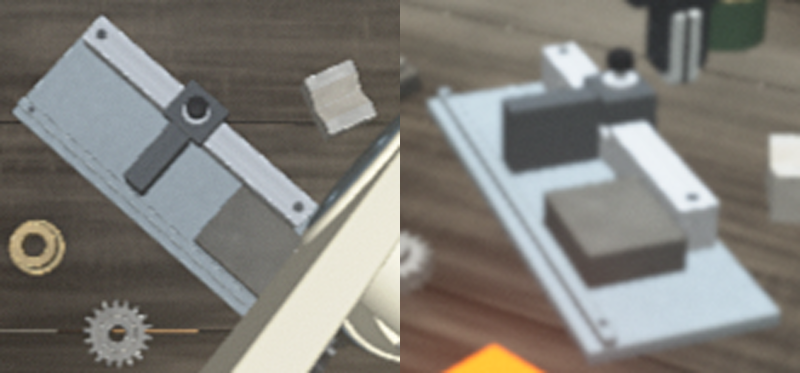

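The stop sits over the notch (knob at (197,104) left, (620,60) right), and the blank is unmoved. I'll check latch position and knob sink numerically with the knob centroid in both views.

Run:
```python
from h import *
def knob(f,c,r=9):
    u0,v0=int(c[0])-r,int(c[1])-r
    g=f[v0:v0+2*r,u0:u0+2*r].astype(np.uint8).max(2)
    n,l,st,ce=cv2.connectedComponentsWithStats((g<62).astype(np.uint8)); 
    i=min((i for i in range(1,n) if st[i,4]>6),key=lambda i:np.hypot(*(ce[i]-r))); return ce[i]+[u0,v0],st[i,4]
def tri(pt,ps):
    P=[loadcam(k)[0]@loadcam(k)[1][:3] for k in("top","scene")]
    X=cv2.triangulatePoints(P[0],P[1],np.array(pt,float).reshape(2,1),np.array(ps,float).reshape(2,1)).ravel();return X[:3]/X[3]
for a,ct,cs in[("0",(296,137.6),(346.8,165)),("3",(316.3,154.9),(357,175.5))]:
    t,na=knob(np.load(f"top{a}.npz")["frame"],ct);s,nb=knob(np.load(f"scene{a}.npz")["frame"],cs)
    w=tri(t,s);print(a,t.round(1),na,s.round(1),nb,(w*1e3).round(1),(np.array(B(w))*1e3).round(1),(np.array(B(ray(*loadcam("top"),t,.08)))*1e3).round(1))
```

```text
Traceback (most recent call last):
ValueError: min() iterable argument is empty
```

Run:
```python
from h import *
def knob(f,c,r=7):
    u0,v0=int(c[0])-r,int(c[1])-r
    g=f[v0:v0+2*r,u0:u0+2*r].astype(np.uint8).max(2)
    m=(g<g.min()+22).astype(np.uint8)
    n,l,st,ce=cv2.connectedComponentsWithStats(m)
    i=1+np.argmax(st[1:,4]); return ce[i]+[u0,v0],st[i,:].tolist(),g.min()
def tri(pt,ps):
    P=[loadcam(k)[0]@loadcam(k)[1][:3] for k in("top","scene")]
    X=cv2.triangulatePoints(P[0],P[1],np.array(pt,float).reshape(2,1),np.array(ps,float).reshape(2,1)).ravel();return X[:3]/X[3]
for a,ct,cs in[("0",(296,137.6),(346.8,165)),("3",(316.3,154.9),(357,175.5))]:
    t,na,_=knob(np.load(f"top{a}.npz")["frame"],ct);s,nb,_=knob(np.load(f"scene{a}.npz")["frame"],cs)
    w=tri(t,s);print(a,t.round(1),na,s.round(1),nb,(w*1e3).round(1),(np.array(B(w))*1e3).round(1),(np.array(B(ray(*loadcam("top"),t,.08)))*1e3).round(1))
```

```text
0 [295.9 137.8] [3, 5, 8, 8, 38] [346.4 164.7] [4, 4, 8, 6, 38] [ 608.8 -235.2   77.2] [45.6 87.6] [46.4 86.7]
3 [315.9 155.7] [3, 5, 9, 9, 61] [356.6 175.5] [3, 5, 8, 6, 43] [ 574.7 -272.9   77.3] [45.3 36.8] [45.9 36.1]
```

Run:
```python
from h import *
L=[]
for n,k,c in[("top","0",(296,140)),("top","3",(316,158)),("scene","0",(346,176)),("scene","3",(357,186))]:
    f=np.load(n+k+".npz")["frame"][:,:,::-1];L.append(cv2.resize(f[c[1]-22:c[1]+22,c[0]-28:c[0]+28],(400,300),interpolation=cv2.INTER_CUBIC))
cv2.imwrite("pics/k.png",np.vstack([np.hstack(L[:2]),np.hstack(L[2:])]))
```

```text
(no output)
```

View pics/k.png

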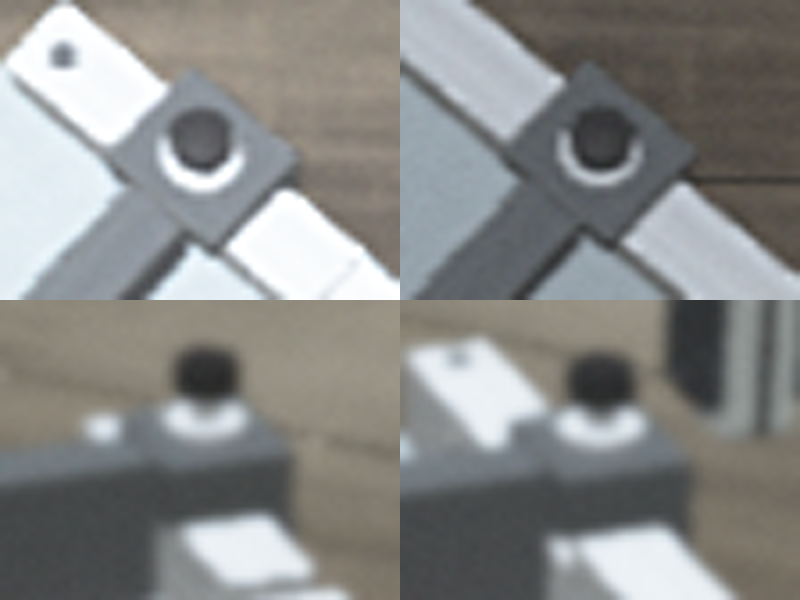

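The knob reads y≈36–37 and hasn't visibly sunk, which disagrees with the notch at ≈31. The earlier force "drop" was probably noise or stick-slip. I'll go back and push on in fine steps with averaged force until there's a firm rise, well under 20 N. That rise only happens once the stop is latched.

Run:
```python
from h import *
bot.servo_line(W(.01,.070,.15),velocity=.35)
bot.servo_line(W(.01,.070,.035),velocity=.2)
def F():
    v=[]
    for _ in range(4): bot.dwell(.02); v.append(pose()[1])
    return np.mean(v)
bot.dwell(.1);f0=F()
bot.servo_line(W(.01,.060,.035),velocity=.06)
y=.060;L=[]
while y>.038:
    y-=.0007
    bot.servo_line(W(.01,y,.035),velocity=.02)
    f=F()-f0;o=get_obs();L.append((round(y*1e3,1),round(float(f),1)))
    if f>6.5 or o["time_s"]>31: break
print(L,o["time_s"],B(o["position"]))
s=snap("scene","scene4")
cv2.imwrite("pics/s4.png",cv2.resize(s[150:260,280:420],(700,550),interpolation=cv2.INTER_CUBIC))
```

```text
[(59.3, 0.5), (58.6, 0.2), (57.9, -0.0), (57.2, 0.0), (56.5, -0.1), (55.8, -0.2), (55.1, 0.1), (54.4, 0.1), (53.7, -0.1), (53.0, 0.3), (52.3, -0.2), (51.6, 0.3), (50.9, 4.7), (50.2, 7.3)] 20.625 (np.float64(0.010045190908401452), np.float64(0.05090580299238612))
```

View pics/s4.png

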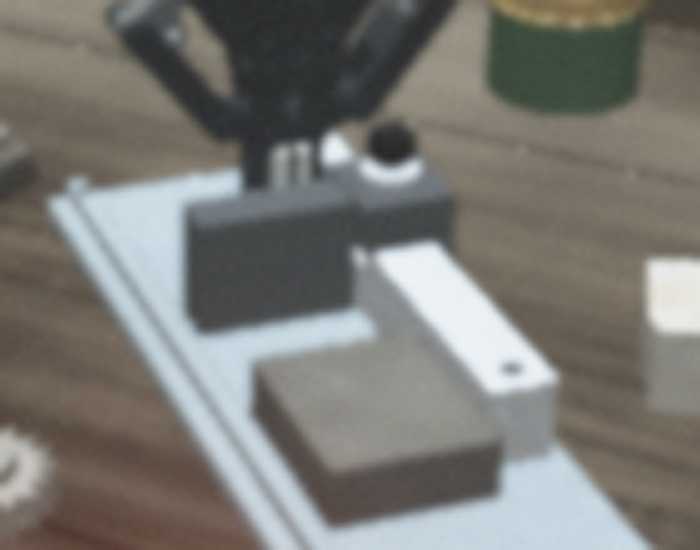

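Force stayed at zero until tool y≈51, then rose to 7.3 N. In this picture the knob at (392,143) sits right down on its collar, with no stem visible. I'll quantify it, after backing off.

```bash
cat >> h.py <<'E'
def knob(f,c,r=7):
    u0,v0=int(c[0])-r,int(c[1])-r
    g=f[v0:v0+2*r,u0:u0+2*r].astype(np.uint8).max(2)
    m=(g<g.min()+22).astype(np.uint8)
    n,l,st,ce=cv2.connectedComponentsWithStats(m)
    i=1+np.argmax(st[1:,4]); return ce[i]+[u0,v0],st[i,:].tolist()
def tri(pt,ps):
    P=[loadcam(k)[0]@loadcam(k)[1][:3] for k in("top","scene")]
    X=cv2.triangulatePoints(P[0],P[1],np.array(pt,float).reshape(2,1),np.array(ps,float).reshape(2,1)).ravel();return X[:3]/X[3]
E
python3 - <<'E'
from h import *
print("now F",[round(pose()[1],1) for _ in range(2)])
bot.servo_line(W(.01,.062,.035),velocity=.15)
bot.servo_line(W(.01,.062,.12),velocity=.35)
bot.servo_line(W(.0,-.135,.12),velocity=.35)
snap("top","top5");snap("scene","scene5");print(get_obs()["time_s"])
for k,cs in(("4",(358,178.6)),("5",(358,178.6))): print(k,knob(np.load(f"scene{k}.npz")["frame"],cs))
t,_=knob(np.load("top5.npz")["frame"],(318,158));s,_=knob(np.load("scene5.npz")["frame"],(358,178.6))
w=tri(t,s);print(t,_,w.round(4),np.round(B(w),4))
L=[]
for n,k,c in[("top","5",(318,160)),("scene","5",(358,188))]:
    f=np.load(n+k+".npz")["frame"][:,:,::-1];L.append(cv2.resize(f[c[1]-22:c[1]+22,c[0]-28:c[0]+28],(400,300),interpolation=cv2.INTER_CUBIC))
cv2.imwrite("pics/k5.png",np.hstack(L))
E
```

```text
now F [np.float64(6.8), np.float64(6.8)]
22.1333
4 (array([357.64285714, 178.4047619 ]), [3, 5, 8, 6, 42])
5 (array([359.12631579, 175.52631579]), [3, 0, 11, 11, 95])
[317.72 157.58] [3, 0, 11, 11, 95] [ 0.5717 -0.2778  0.0795] [0.0462 0.031 ]
```

View pics/k5.png

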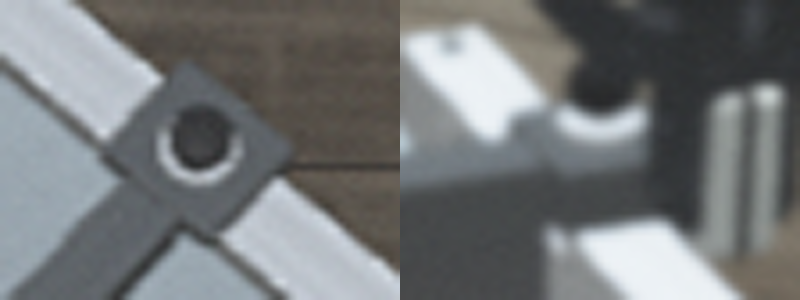

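The knob now sits on its collar. The pin has dropped (stem gone in both views), the stop is at y≈32, and 7 N did not move it, so it is latched. Next is the blank.

Run:
```python
from h import *
w=tri((317.72,157.58),(357.64,178.40));print("knob",np.round(w,4),np.round(B(w),4))
def F():
    v=[]
    for _ in range(4): bot.dwell(.02); v.append(-pose()[1])
    return np.mean(v)
bot.servo_line(W(0,-.135,.018),velocity=.15)
bot.dwell(.1);f0=F();L=[]
for y in(-.115,-.10,-.085,-.072):
    bot.servo_line(W(0,y,.018),velocity=.04); L.append((y,round(float(F()-f0),1)))
while y<-.050:
    y+=.0007; bot.servo_line(W(0,y,.018),velocity=.02)
    f=F()-f0;o=get_obs();L.append((round(y*1e3,1),round(float(f),1)))
    if f>6 or o["time_s"]>40: break
print(L,o["time_s"],o["position"],B(o["position"]))
s=snap("scene","scene6")
cv2.imwrite("pics/s6.png",cv2.resize(s[150:260,280:420],(700,550),interpolation=cv2.INTER_CUBIC))
```

```text
knob [ 0.5719 -0.2765  0.0736] [0.0456 0.0322]
[(-0.115, -0.2), (-0.1, 0.1), (-0.085, -0.2), (-0.072, -0.3), (-71.3, -0.5), (-70.6, 1.7), (-69.9, 2.5), (-69.2, 2.1), (-68.5, 1.3), (-67.8, 1.7), (-67.1, 1.4), (-66.4, 1.6), (-65.7, 1.4), (-65.0, 5.1), (-64.3, 7.0)] 29.0583 [ 0.47333208 -0.31858986  0.03501506] (np.float64(-2.7595081497152142e-05), np.float64(-0.06484633187196426))
```

View pics/s6.png

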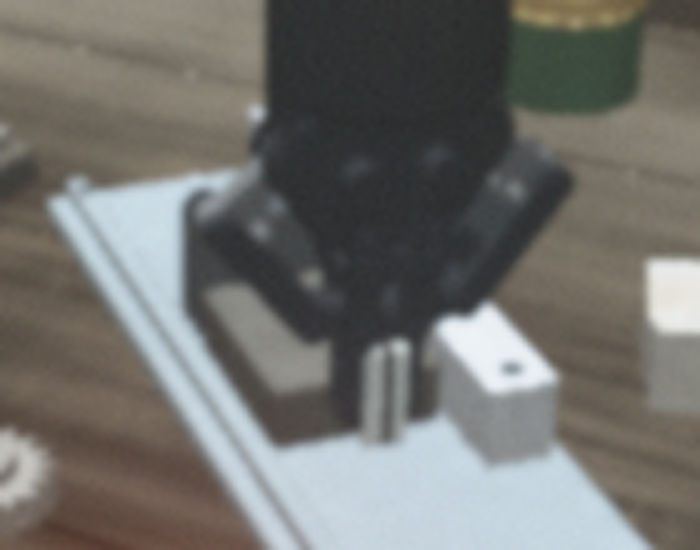

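The knob height is 73.6 mm against 77.2 at the start, so the pin sank about 3.6 mm. The blank's push rose sharply from 1.5 to 7 N, and in the picture its far end is at the arm. I'll retreat and do the last visual check.

Run:
```python
from h import *
bot.servo_line(W(0,-.095,.018),velocity=.1)
bot.servo_line(W(0,-.11,.15),velocity=.3)
bot.servo_line(W(0,-.24,.22),velocity=.35)
p=snap("top","top7");s=snap("scene","scene7");print(get_obs()["time_s"],get_obs()["wrist_force"].round(1))
t,_=knob(p[:,:,::-1],(318,158));k,_=knob(s[:,:,::-1],(358,178.6));w=tri(t,k);print(t,k,w.round(4),np.round(B(w),4))
a=cv2.resize(p[112:252,250:390],(400,400),interpolation=cv2.INTER_CUBIC);b=cv2.resize(s[145:265,290:410],(400,400),interpolation=cv2.INTER_CUBIC)
cv2.imwrite("pics/f.png",np.hstack([a,b]))
```

```text
30.8333 [-0.2  0.4  0.3]
[317.45283019 157.56603774] [357.61363636 178.11363636] [ 0.572  -0.2762  0.074 ] [0.0454 0.0325]
```

View pics/f.png

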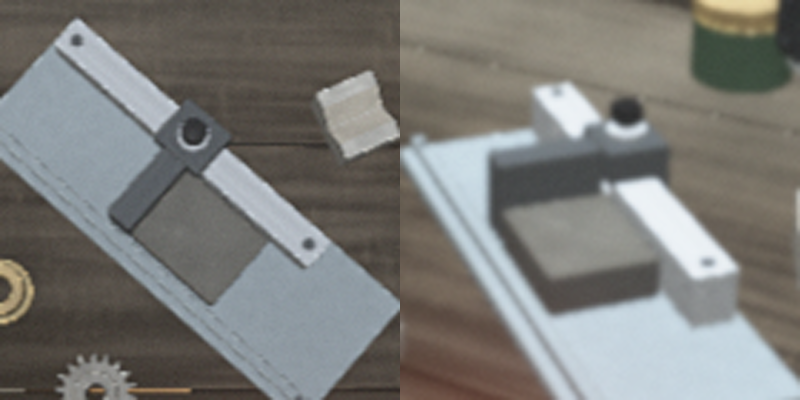

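Run:
```python
from h import *
for p in((212,303),(270,245),(134,234)): print(np.round(B(ray(*loadcam("top"),(p[0]/2.857+250-.4,p[1]/2.857+112-.4),.034)),4))
print(np.round(B(ray(*loadcam("top"),(317.45,157.57),.077)),4))
hand_in()
```

```text
[-0.0276 -0.052 ]
[ 0.0289 -0.0554]
[-0.0277  0.0194]
[0.0458 0.0319]
the job is handed in; nothing more can be done
```

I pushed the stop to its notch and the blank up against it, using closed-finger pushes only, and handed the job in at about 31 s of the 48 s limit.

**Stop:**
- **Position:** it stands at bed y ≈ 32 mm, and my image estimate of the notch was 31 ± 2 mm.
- **Pin:** the knob sank about 3.2–3.6 mm and the stem gap is gone. That is only just over the 3 mm needed, and the cameras are good to about 2 mm.
- **Hold:** it took about 7 N without moving. After the blank was pushed against it, the knob measured the same to within 0.5 mm.

**Blank:**
- **Contact:** push force went from about 1.5 N to 7 N when it met the arm, and the last picture shows no gap.
- **Position:** its rear end is at y ≈ -53.7 mm, so its centre is about -16.2 mm. That puts it about 48 mm from the stop's arm, against 47.5 mm nominal.
- **Lie:** it lies flat, with x roughly centred in the channel.

**Surroundings:** the arm is clear of everything. The V-block, bush and gear look untouched in the last picture, though I did not measure them.

**Check that disagreed:** after the first push I took a force drop as the latch. The pictures then showed the stop about 5 mm short and the knob not sunk. I went back and pushed in fine steps until it latched; the blank still looked unmoved in the pictures taken before I pushed it.

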